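Open the vial drawer and lever up its cover

TASK

Pull the drawer of the bench cabinet out until it meets its stop. Then push the blade of the spatula into the slot under the drawer cover's front edge, lever the cover up with it until it stands open by itself at least 60 degrees, and lay the spatula back down on the bench. Touch the cover only with the spatula, leave the drawer fully out, and leave the glassware alone.

Things in the scene. Friction and masses are not known exactly. Their poses are not given: they have to be found in the camera images.
- cabinet: Grey bench cabinet, fixed, 220 deep (x), 240 wide (y), 247 high. Origin on the bench below the middle of its front face; x points into the cabinet, z up. Drawer front: z 89 to 158. Above it the top board (z 225 to 247) overhangs the face by 38: the gripper does not fit upright over the handle; lean it back to the robot by 22 to 40 degrees, fingers down and inwards.
- drawer (a joint): How far the drawer is out (m): 0 shut; it slides along the cabinet's -x, against about 4 N of friction, to a hard stop at about 0.13. Starts shut or up to 0.008 ajar. It slides back in if pushed by more than its friction.
- drawer_handle (a point): Middle of the drawer's handle, moves with the drawer: an upright steel bar, 12 thick, 62 high over all, standing 50 in front of the drawer face in the middle of its width, its two ends bent back to the face; height 123 above the bench. Axes as the cabinet's.
- slot (a point): Middle of the mouth of the pry slot, moves with the drawer: 160 wide (y), 8 high (z 158 to 166), 20 deep (x), between a ledge on the drawer front and the cover's front edge above it, both 14 in front of the drawer face. The handle lies below its middle, reaching 42 in front of it, its top 4 below the slot's floor: enter beside it. Axes as the cabinet's.
- cover (a joint): Angle of the cover (rad): 0 shut, up to 1.35 open. Plain steel plate 104 long (x), 160 wide, 5 thick, about 90 g, on top of the drawer, hinged at its rear edge, its front edge swings up and back. The hinge is stiff (about 1 N at the front edge, besides the weight), so the cover stays where it is left.
- cover_lip (a point): Middle of the lower front edge of the cover, moves with the cover: 104 from the hinge line, which lies 104 behind the slot's mouth, 166 above the bench. Axes turn with the cover.
- spatula: Loose flat spatula, 60 g, 175 long, lying on the bench. Handle: black bar 100 long (x), 16 wide (y), 22 high (z). Blade: steel, 75 long beyond the handle along +x, 22 wide, 3 thick, its mid-plane 11 above the handle's underside. Origin under the middle of the handle.
- spatula_grip (a point): Centre of the spatula's handle, 11 above its underside. Axes as the spatula's.
- spatula_tip (a point): Middle of the blade's front edge, 125 from the grip along +x. Axes as the spatula's.
- beaker: Glass beaker, 72 across, 90 high, standing on the bench; origin under its centre. It and the spatula change sides. To be left alone.
- bottle: Amber glass bottle, 72 across, 150 high; origin under its centre. To be left alone.
- cylinder: Glass measuring cylinder, foot 68 across, 180 high; origin under its centre. To be left alone.

How it is judged:
On the way, in this order (a step that is already met when the one before it is completed fails the run):
1. the drawer is out at its stop, the cover still shut (value of joint drawer above 0.123 m and value of joint cover below 0.1 rad), for 0.2 s.
2. the spatula lifts the cover, the drawer still out (value of joint drawer above 0.123 m and value of joint cover above 0.2 rad and contact force between spatula and cover above 0.2 N), for 0.1 s.
At the end, for the whole second after the job is handed in: The drawer is within 7 mm of its stop (beyond 0.123 m), the cover stands open by more than 1.05 rad (60 degrees) on its own, and the spatula lies on the bench (its origin below 20 mm and its tip below 30 mm), released and at rest (value of joint drawer above 0.123 m and value of joint cover above 1.05 rad and height (world z) of spatula below 0.02 m and height (world z) of spatula_tip below 0.03 m and linear speed of spatula below 0.02 m/s and contact force between spatula and cover below 0.1 N); the robot touches nothing.
It fails at once if the beaker was pushed away or tipped (distance of beaker from where it was at the start of the episode above 0.03 m or angle between beaker's own z axis and vertical above 0.4 rad).
It fails at once if the amber bottle was pushed away or tipped (distance of bottle from where it was at the start of the episode above 0.03 m or angle between bottle's own z axis and vertical above 0.4 rad).
It fails at once if the measuring cylinder was pushed away or tipped (distance of cylinder from where it was at the start of the episode above 0.03 m or angle between cylinder's own z axis and vertical above 0.4 rad).
It fails at once if the gripper or arm pressed on the cover itself instead of using the spatula (contact force between any of the fingers, the arm and cover above 1 N).
It also fails if it takes over 64 s, if anything falls off the work surface, if the arm or the gripper's body presses on something with over 40 N, if the wrist force passes 120 N, or if a joint passes its speed limit or range.

ROBOT

A 6-joint arm with a two-finger parallel gripper is mounted at the origin on the work surface. World frame = base frame: x ahead of the robot, y to its left, z up, the work surface at z = 0. Lengths are in m, angles in rad, forces in N, time in s.
With the tool pointing down it reaches from about 0.3 to 0.775 m from the base axis. Payload 14.6 kg.
Tool frame: the origin (TCP) lies midway between the tips of the shut fingers; the grasp point (between the pads) lies 19 mm behind it (ctrl.hold_point_z is the distance from the TCP to the grasp point, in m); z points along the fingers, x is the direction in which the jaws open and shut, and the axes are right-handed (so a half turn about z gives the same grasp; the last joint's range is limited). The gripper opens to 94 mm and grips with 3 to 60 N. Pads are 16 mm wide; open, the fingers measure 119 mm over their backs; the gripper's body (75 mm by 177 mm) begins 78 mm behind the grasp point.
Start: joints at [1.16, 0.3, 1.521, -0, 1.321, -0.067], TCP at [0.185, 0.518, 0.205] pointing down, gripper open.
Joint ranges: [-3.03, 3.03], [-0.79, 2.21], [0.23, 2.52], [-1.04, 4.18], [0, 3.07], [-2.55, 2.55]. Speed limits (rad/s): [2.22, 2.22, 2.57, 3.14, 3.14, 3.14].

INTERFACE

Orientations are given as [roll, pitch, yaw] about the fixed x, y, z axes, in that order (R = Rz(yaw) Ry(pitch) Rx(roll)).
In Python, from station import ctrl, viewer, ticket, nets gives the robot as it stands.
- The arm moves only by the tool carry_out, never from a script. Its argument "commands" is one flat list of numbers, 7 for each row, row after row: the closure, from -1 (fully open) to 1 (shut), so that 0 is half open, then the shift along the world's x, y, z in cm, then the turn, a rotation vector about the world's x, y, z in rad. In form: [gripper, tx, ty, tz, ax, ay, az, gripper, tx, ty, tz, ax, ay, az, ...]. A call has 1 to 12 rows; each row is the pose to reach, as a shift and turn from the pose measured when the call began; what a row does not reach only later rows make up. A row lasts 1/12 s, in which the tool goes at most 41.7 mm and 7.16 degrees, less where a joint would pass 70% of its speed; a pose out of reach is approached as far as the arm can. A call with a gripper value outside its range is refused whole. The fingers move at their own pace and stop on an object; "force" is the grip in N (left out, the last holds). Time passes only in rows, so rows that repeat a pose let the fingers close. It gives the time, the measured TCP pose, the force and the opening at its end, in the units of the state.
- ctrl.get_obs(): the state, without advancing time (a new reading comes with each control period).
- viewer.camera(name): name is "scene" or "top" or "wrist"; returns (picture, depth): 400x640x3 uint8, blue, green, red; 400x640 float32, m along the optical axis (not along the pixel's ray), 0 where there is no reading.
- viewer.camera_info(name): a dict with "fx", "fy", "cx", "cy" (pixels), "D" ([k1, k2, p1, p2, k3] as OpenCV has them; the pictures are not rectified), "R" (3x3) and "t" (3): a world point X has camera coordinates R X + t. Camera axes: x right, y down, z forward; pixel columns grow to the right and rows downward; lengths in m; the calibration is good to about 2 mm. A picture is of the moment at which its call begins: read the wrist's pose just before it. camera_info takes no time and is no camera call; for the wrist camera it gives the pose at the moment of the call.
- ticket.hand_in(): hands the job in, once; it reports no verdict.
Trained networks look in the newest picture that a camera, given by its name, has taken for a name from the list of things; names that differ only in an ending like _2 or _b are one class to them, and where a whole thing is asked for, a point or a joint stands for the part that bears it (a point fixed in the world has none). Each returns a list of dicts, best first, with "confidence" (0 to 1); they miss things now and then, are a little off and sometimes report something else, mostly with a low value. They report only what shows in the picture. A call takes as long as a camera call.
- nets.silhouettes(camera, thing): "region" (400x640 bool, what is visible of it) and "extent" ([left, top, right, bottom] in pixels, round what is visible of it).
The state is a dict: "time_s": time; "qpos": joint angles; "joint_vel": joint speeds; "tau": joint torques, N m; "ee_pos": TCP position; "eef_rot": TCP orientation; "force": force on the tool from outside, world axes, zero at the start; "moment": the same for the moment, N m; "grip_width": finger opening in m.
Only numpy, scipy, OpenCV 4.12 (cv2) and the standard library are available. Lean on these libraries where they do the work, as an engineer would, in place of code of your own. Each camera call takes 0.05 s, during which the arm holds its last target. There are 200 camera calls.

## Working session

There is one attempt and no reset: what is moved stays moved. The work goes in short steps, Python scripts to look and compute and a tool call to move; the robot and the scene stay as the last step left them, time stands still between calls to the robot, and variables do not carry over. Pictures are saved under pics/ and viewed, about 8 in all and at most 12, crops included, and the job is handed in when it is done.

Besides the shell and the picture viewer there is one more tool, called after "Call:" by a JSON object that holds its "op" and its "data", one argument or row to a line. carry_out: Moves the arm, as the interface text tells. Its arguments: {"type":"object","properties":{"commands":{"type":"array","items":{"type":"number"}},"force":{"type":"number"}},"required":["commands"]}

```bash
ls; mkdir -p pics; cat > h.py <<'E'
import numpy as np, cv2
from station import ctrl, viewer, ticket, nets
from scipy.spatial.transform import Rotation as Rn
def world(cam,info,depth,mask):
    v,u=np.nonzero(mask&(depth>0)); d=depth[v,u]
    K=np.array([[info['fx'],0,info['cx']],[0,info['fy'],info['cy']],[0,0,1]])
    p=cv2.undistortPoints(np.stack([u,v],1).astype(np.float64).reshape(-1,1,2),K,np.array(info['D'])).reshape(-1,2)
    X=np.c_[p*d[:,None],d]
    return (X-np.array(info['t']))@np.array(info['R'])
def proj(info,P):
    K=np.array([[info['fx'],0,info['cx']],[0,info['fy'],info['cy']],[0,0,1]])
    R=np.array(info['R']);return cv2.projectPoints(np.array(P,float).reshape(-1,1,3),cv2.Rodrigues(R)[0],np.array(info['t'],float),K,np.array(info['D']))[0].reshape(-1,2)
E
python3 - <<'E'
from h import *
print(ctrl.get_obs())
for c in ['scene','top']:
    i=viewer.camera_info(c); im,d=viewer.camera(c); cv2.imwrite(f'pics/{c}0.png',im)
    np.save(f'{c}_d.npy',d)
    print(c,i['t'],-np.array(i['R']).T@np.array(i['t']),i['fx'])
    for t in ['cabinet','drawer_handle','spatula','beaker','bottle','cylinder','cover']:
        for r in nets.silhouettes(c,t)[:2]:
            X=world(c,i,d,r['region']); 
            if len(X): print(t,round(r['confidence'],2),r['extent'],len(X),np.percentile(X,[2,50,98],axis=0).round(3).tolist())
E
```

```text
pics
{'time_s': 0.0, 'qpos': array([ 1.16041679e+00,  3.00485317e-01,  1.52159160e+00,  9.36703425e-06,
        1.32067623e+00, -6.66196388e-02]), 'joint_vel': array([ 0.00011704,  0.00038277, -0.00097604,  0.00051213,  0.00152692,
        0.00059742]), 'tau': array([ 6.46163589e-04, -5.31802905e+01, -3.52740061e+01,  7.08806422e-02,
        2.44899967e-02, -1.31711677e-04]), 'ee_pos': array([0.18527232, 0.51757788, 0.20487407]), 'eef_rot': array([-3.14150635e+00,  1.15731694e-03,  1.22703415e+00]), 'force': array([-0.03569433, -1.64714691,  1.22064906]), 'moment': array([ 0.05488675,  0.04267009, -0.01374148]), 'grip_width': 0.0938430529180967}
scene [-0.26044166 -0.38141672  1.75397547] [ 1.23260238 -0.33136047  1.28865439] 481.68893602987634
cabinet 0.58 [291.2, 165.2, 420.2, 311.9] 12895 [[0.64, -0.103, 0.009], [0.804, 0.003, 0.246], [0.897, 0.136, 0.251]]
spatula 0.58 [203.3, 207.9, 216.6, 265.8] 448 [[0.453, -0.344, -0.002], [0.538, -0.312, 0.014], [0.613, -0.276, 0.026]]
beaker 0.81 [381.9, 121.8, 405.1, 154.7] 567 [[0.442, 0.303, 0.005], [0.475, 0.338, 0.059], [0.51, 0.371, 0
[... 796 characters left out ...]
6, 0.027]]
beaker 0.92 [180.6, 222.7, 212.8, 249.9] 525 [[0.444, 0.305, 0.001], [0.475, 0.35, 0.034], [0.507, 0.369, 0.094]]
bottle 0.68 [397.2, 156.5, 434.5, 185.3] 638 [[0.648, -0.331, 0.003], [0.674, -0.29, 0.104], [0.712, -0.268, 0.153]]
bottle 0.28 [402.1, 194.4, 429.5, 249.9] 396 [[0.453, -0.342, 0.002], [0.54, -0.31, 0.016], [0.613, -0.277, 0.027]]
cylinder 0.87 [199.2, 145.9, 228.6, 174.7] 535 [[0.669, 0.268, 0.001], [0.692, 0.29, 0.036], [0.729, 0.351, 0.184]]
cover 0.31 [403.3, 194.6, 428.0, 247.1] 404 [[0.456, -0.343, -0.0], [0.538, -0.31, 0.016], [0.613, -0.277, 0.027]]
cover 0.27 [302.0, 177.1, 304.6, 192.1] 57 [[0.613, 0.025, 0.099], [0.626, 0.031, 0.154], [0.641, 0.036, 0.16]]
```

```bash
python3 - <<'E'
from h import *
i=viewer.camera_info('top'); im,d=viewer.camera('top')
M=world('top',i,d,np.ones(d.shape,bool)); 
m=np.abs(M[:,2]-0.247)<0.012
X=M[m]; X=X[(X[:,0]>.55)&(np.abs(X[:,1])<.25)]
r=cv2.minAreaRect(X[:,:2].astype(np.float32)*1000);print(len(X),r,cv2.boxPoints(r).round(1).tolist())
s=nets.silhouettes('top','spatula')[0]['region']
v,u=np.nonzero(s&(d>0));X=world('top',i,d,s)
c=X.mean(0);_,_,V=np.linalg.svd(X[:,:2]-c[:2],full_matrices=False);a=V[0]
t=(X[:,:2]-c[:2])@a;n=(X[:,:2]-c[:2])@V[1]
print(c,a,np.arctan2(a[1],a[0]))
br=im[v,u].mean(1)
for b in np.arange(-.1,.1,.0125):
    k=(t>=b)&(t<b+.0125)
    if k.any(): print(round(b,4),k.sum(),br[k].mean().round(),np.median(X[k,2]).round(4),np.ptp(n[k]).round(4),n[k].mean().round(4))
sc=viewer.camera('scene')[0]
a=cv2.resize(im[60:280,160:460],(600,440));b=cv2.resize(sc[100:330,180:480],(600,460))
cv2.imwrite('pics/a.png',a);cv2.imwrite('pics/b.png',b)
E
```

```text
9129 ((762.2937622070312, 22.997604370117188), (241.10296630859375, 258.0977783203125), 86.7290267944336) [[626.5999755859375, -90.0], [884.2999877929688, -104.69999694824219], [898.0, 136.0], [640.2999877929688, 150.6999969482422]]
[ 0.54018564 -0.31084294  0.01750284] [-0.93764185  0.34760288] 2.7865793023174437
-0.0875 14 102.0 0.0123 0.018 0.0012
-0.075 28 99.0 0.0141 0.0208 -0.0003
-0.0625 29 98.0 0.0135 0.0223 0.0002
-0.05 29 98.0 0.0125 0.0207 0.0003
-0.0375 28 99.0 0.0135 0.0209 -0.0
-0.025 29 97.0 0.0128 0.021 0.0004
-0.0125 24 74.0 0.0153 0.0191 -0.0003
-0.0 25 29.0 0.0226 0.016 -0.0008
0.0125 20 24.0 0.0209 0.0134 -0.001
0.025 19 21.0 0.0234 0.0132 -0.0006
0.0375 17 22.0 0.0224 0.012 -0.0008
0.05 21 23.0 0.0218 0.014 -0.0003
0.0625 21 24.0 0.0222 0.0145 0.0008
0.075 25 26.0 0.0218 0.015 0.0007
0.0875 11 36.0 0.0205 0.0135 0.0006
```

View pics/a.png

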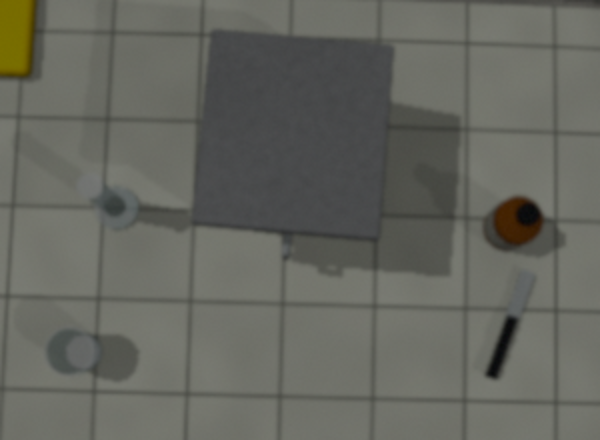

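View pics/b.png

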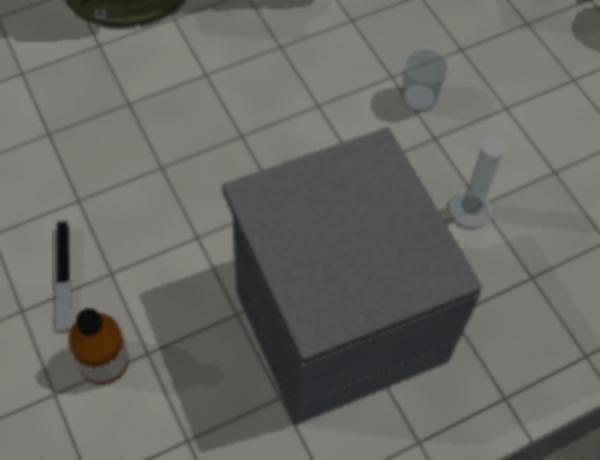

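```bash
cat >> h.py <<'E'
psi=-0.0570; F=np.array([.6714,.0282,0])
def C(x,y,z): # cabinet -> world, metres
    return F+np.array([np.cos(psi)*x-np.sin(psi)*y,np.sin(psi)*x+np.cos(psi)*y,z])
def toC(p): 
    return Rn.from_euler('z',-psi).apply(np.asarray(p)-F)
def tool(yaw,L): # spatula/cabinet yaw, lean; jaws along y
    return Rn.from_euler('z',yaw)*Rn.from_matrix(np.array([[0,np.cos(L),np.sin(L)],[1,0,0],[0,np.sin(L),-np.cos(L)]]))
def go(hold,R,hz=.019):
    o=ctrl.get_obs(); p=np.array(hold)+R.apply([0,0,hz])
    R0=Rn.from_euler('xyz',o['eef_rot'])
    print('shift cm',((p-o['ee_pos'])*100).round(2),'turn',(R*R0.inv()).as_rotvec().round(4),'F',o['force'].round(1),'w',o['grip_width'].round(4),'t',o['time_s'].round(2))
E
python3 - <<'E'
from h import *
print(ctrl.hold_point_z)
go(C(-.15,0,.123),tool(psi,.55)); go(C(-.052,0,.123),tool(psi,.55))
E
```

```text
0.0188Traceback (most recent call last):
  File "<stdin>", line 3, in <module>
  File "h.py", line 23, in go
    print('shift cm',((p-o['ee_pos'])*100).round(2),'turn',(R*R0.inv()).as_rotvec().round(4),'F',o['force'].round(1),'w',o['grip_width'].round(4),'t',o['time_s'].round(2))
                                                                                                                         ^^^^^^^^^^^^^^^^^^^^^
AttributeError: 'float' object has no attribute 'round'
```

```bash
sed -i "s/o\['force'\].round(1)/np.round(o['force'],1)/;s/o\['grip_width'\].round(4)/round(o['grip_width'],4)/;s/o\['time_s'\].round(2)/round(o['time_s'],2)/" h.py
python3 - <<'E'
from h import *
go(C(-.15,0,.123),tool(psi,.55)); go(C(-.052,0,.123),tool(psi,.55))
E
```

```text
shift cm [ 34.62 -48.16  -9.87] turn [-0.1099 -0.5408  0.2795] F [ 0.1 -0.3 -1.1] w 0.0937 t 0.95
shift cm [ 44.4  -48.72  -9.87] turn [-0.1099 -0.5408  0.2795] F [ 0.1 -0.3 -1.1] w 0.0937 t 0.95
```

Call:
{"op": "carry_out", "data": {
  "commands": [-1,0,-4,2,0,0,0,-1,0,-8,2,-0.01,-0.05,0.03,-1,1,-12,2,-0.02,-0.1,0.06,-1,3,-16,2,-0.03,-0.15,0.09,-1,5,-20,2,-0.04,-0.2,0.12,-1,7,-24,2,-0.05,-0.25,0.15,-1,10,-27,2,-0.06,-0.3,0.17,-1,13,-30,2,-0.07,-0.35,0.19,-1,16,-33,2,-0.08,-0.4,0.21,-1,19,-36,2,-0.09,-0.44,0.23,-1,21,-39,2,-0.1,-0.48,0.25,-1,24,-42,0,-0.11,-0.5,0.27]
}}

```text
time_s: 1.95
ee_pos: [0.4198, 0.1034, 0.2123]
eef_rot: [2.624, 0.005, 1.502]
force: [1.2, 1.7, 0.2]
grip_width: 0.0942
```

```bash
python3 - <<'E'
from h import *
go(C(-.15,0,.123),tool(psi,.55)); go(C(-.052,0,.123),tool(psi,.55))
E
```

```text
shift cm [ 11.18  -6.72 -10.55] turn [ 0.0029 -0.0323  0.0115] F [1.2 1.7 0.2] w 0.0942 t 1.95
shift cm [ 20.96  -7.28 -10.55] turn [ 0.0029 -0.0323  0.0115] F [1.2 1.7 0.2] w 0.0942 t 1.95
```

Call:
{"op": "carry_out", "data": {
  "commands": [-1,1,-2,-3,0,-0.03,0.01,-1,3,-4,-6,0,-0.03,0.01,-1,6,-6,-9,0,-0.03,0.01,-1,9,-6.7,-10.5,0,-0.03,0.01,-1,11.2,-6.7,-10.5,0.003,-0.032,0.011,-1,11.2,-6.7,-10.5,0.003,-0.032,0.011,-1,11.2,-6.7,-10.5,0.003,-0.032,0.011,-1,11.2,-6.7,-10.5,0.003,-0.032,0.011]
}}

```text
time_s: 2.62
ee_pos: [0.5311, 0.0366, 0.1074]
eef_rot: [2.592, 0.0, 1.514]
force: [-0.5, 0.5, 0.6]
grip_width: 0.0942
```

```bash
python3 - <<'E'
from h import *
go(C(-.052,0,.123),tool(psi,.55))
i=viewer.camera_info('wrist');im,d=viewer.camera('wrist')
r=nets.silhouettes('wrist','drawer_handle')
for q in r[:2]:
    X=world('w',i,d,q['region']); 
    if len(X):print(q['confidence'],q['extent'],np.percentile(toC(X),[3,50,97],axis=0).round(4).tolist())
for P in [C(-.05,0,.123),C(-.05,0,.154),C(-.05,0,.092),C(-.038,-.12,.225),C(-.038,.12,.225),C(0,0,.158)]:
    p=proj(i,P)[0]; cv2.circle(im,(int(p[0]),int(p[1])),4,(0,0,255),1)
cv2.imwrite('pics/w1.png',im)
E
```

```text
shift cm [ 9.83 -0.6  -0.06] turn [-0.     -0.0006  0.0003] F [-0.5  0.5  0.6] w 0.0942 t 2.62
0.89 [205.1, 287.8, 430.6, 395.8] [[-0.0554, -0.0941, 0.092], [-0.0017, -0.0088, 0.1456], [0.0049, 0.0928, 0.1695]]
```

View pics/w1.png

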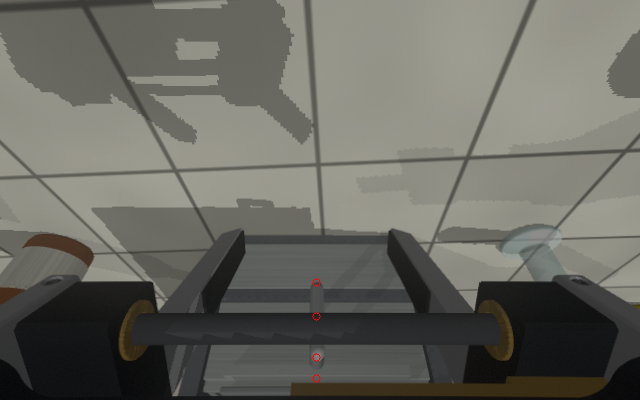

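Call:
{"op": "carry_out", "data": {
  "commands": [-1,3,-0.2,0,0,0,0,-1,6,-0.4,0,0,0,0,-1,8,-0.5,0,0,0,0,-1,9.8,-0.6,0,0,0,0,-1,9.8,-0.6,0,0,0,0,1,9.8,-0.6,0,0,0,0,1,9.8,-0.6,0,0,0,0,1,9.8,-0.6,0,0,0,0,1,9.8,-0.6,0,0,0,0,1,9.8,-0.6,0,0,0,0,1,9.8,-0.6,0,0,0,0,1,9.8,-0.6,0,0,0,0],
  "force": 30
}}

```text
time_s: 3.72
ee_pos: [0.629, 0.0308, 0.108]
eef_rot: [2.591, -0.0, 1.514]
force: [0.3, -0.1, -0.2]
grip_width: 0.0507
```

Call:
{"op": "carry_out", "data": {
  "commands": [1,0,0,0,0,0,0,1,0,0,0,0,0,0,1,0,0,0,0,0,0,1,0,0,0,0,0,0,1,0,0,0,0,0,0,1,0,0,0,0,0,0,1,0,0,0,0,0,0,1,0,0,0,0,0,0,1,0,0,0,0,0,0]
}}

```text
time_s: 4.47
ee_pos: [0.6291, 0.0315, 0.1079]
eef_rot: [2.591, -0.001, 1.515]
force: [1.0, 8.0, -0.8]
grip_width: 0.0112
```

Call:
{"op": "carry_out", "data": {
  "commands": [1,-0.8,0.05,0,0,0,0,1,-2,0.11,0,0,0,0,1,-3.2,0.18,0,0,0,0,1,-4.4,0.25,0,0,0,0,1,-5.6,0.32,0,0,0,0,1,-6.8,0.39,0,0,0,0,1,-8,0.46,0,0,0,0,1,-9.2,0.52,0,0,0,0,1,-10.4,0.59,0,0,0,0,1,-11.3,0.64,0,0,0,0,1,-12,0.68,0,0,0,0,1,-12.2,0.69,0,0,0,0]
}}

```text
time_s: 5.47
ee_pos: [0.5064, 0.0389, 0.1079]
eef_rot: [2.591, -0.001, 1.515]
force: [4.7, 5.7, -6.3]
grip_width: 0.0116
```

Call:
{"op": "carry_out", "data": {
  "commands": [1,-0.2,0.01,0,0,0,0,1,-0.4,0.02,0,0,0,0,1,-0.6,0.03,0,0,0,0,1,-0.8,0.04,0,0,0,0,1,-0.9,0.05,0,0,0,0]
}}

```text
time_s: 5.88
ee_pos: [0.4988, 0.0393, 0.1083]
eef_rot: [2.588, -0.002, 1.515]
force: [30.3, -0.6, -24.5]
grip_width: 0.0112
```

Call:
{"op": "carry_out", "data": {
  "commands": [1,0,0,0,0,0,0,1,0,0,0,0,0,0,1,0,0,0,0,0,0,-0.4,0,0,0,0,0,0,-0.4,0,0,0,0,0,0,-0.4,0,0,0,0,0,0,-0.4,0,0,0,0,0,0,-0.4,0,0,0,0,0,0,-0.4,0,0,0,0,0,0,-0.4,0,0,0,0,0,0]
}}

```text
time_s: 6.72
ee_pos: [0.4988, 0.0393, 0.1083]
eef_rot: [2.588, -0.001, 1.515]
force: [-0.5, 0.5, -0.1]
grip_width: 0.0543
```

```bash
python3 - <<'E'
from h import *
o=ctrl.get_obs();R=Rn.from_euler('xyz',o['eef_rot'])
print('hold in cab',toC(o['ee_pos']-R.apply([0,0,.0188])),o['grip_width'])
go(C(-.28,0,.14),tool(psi,.55))
go([.42,0,.30],tool(psi,.2))
i=viewer.camera_info('scene'); im,d=viewer.camera('scene')
it=viewer.camera_info('top'); imt,dt=viewer.camera('top')
for c,ii,dd,mm in[('scene',i,d,im),('top',it,dt,imt)]:
    q=nets.silhouettes(c,'spatula')
    if not q: continue
    v,u=np.nonzero(q[0]['region']&(dd>0));X=world(c,ii,dd,q[0]['region'])
    dark=mm[v,u].mean(1)<55; H=X[dark&(X[:,2]>.015)][:,:2].astype(np.float32)
    allr=cv2.minAreaRect(X[:,:2].astype(np.float32)); r=cv2.minAreaRect(H)
    print(c,r,allr)
E
```

```text
hold in cab [-0.18286696  0.00123865  0.12431759] 0.05429262592701804
shift cm [-9.7   0.43  1.55] turn [-0.0013  0.004  -0.0014] F [-0.5  0.5 -0.1] w 0.0543 t 6.72
shift cm [-7.5  -3.95 17.3 ] turn [ 0.0185  0.3535 -0.0011] F [-0.5  0.5 -0.1] w 0.0543 t 6.72
scene ((0.49888208508491516, -0.29754725098609924), (0.013680008240044117, 0.09975039958953857), 70.5441665649414) ((0.5256685614585876, -0.3103877604007721), (0.02671639248728752, 0.18742823600769043), 70.30726623535156)
top ((0.49781545996665955, -0.2964704632759094), (0.015854639932513237, 0.09375660866498947), 69.63489532470703) ((0.533927857875824, -0.30930522084236145), (0.023021956905722618, 0.1749420017004013), 69.83069610595703)
```

Call:
{"op": "carry_out", "data": {
  "commands": [-0.4,-3,0.17,0,0,0,0,-0.4,-6,0.3,0,0,0,0,-0.4,-9.5,0.5,1,0,0,0,-0.2,-9.5,0,5,0,0.1,0,-0.2,-8,-3,8,0,0.2,0,-0.2,-6,-6,10,0,0.3,0,-0.2,-5,-10,10,0,0.4,0,-0.2,-3,-14,10,0,0.5,0,-0.2,-2,-18,10,0,0.55,0,-0.2,-1,-22,8,0,0.55,0,-0.2,0,-26,6,0,0.55,0,-0.2,1,-30,4,0,0.55,0]
}}

```text
time_s: 7.92
ee_pos: [0.5022, -0.2356, 0.1605]
eef_rot: [3.137, 0.028, 1.522]
force: [1.0, 0.4, 0.8]
grip_width: 0.0562
```

```bash
python3 - <<'E'
from h import *
go([.510,-.301,.1],tool(-.35,0));go([.510,-.301,.023],tool(-.35,0))
E
```

```text
shift cm [ 0.78 -6.54 -7.95] turn [ 0.0285 -0.0007 -0.3016] F [1.  0.4 0.8] w 0.0562 t 7.92
shift cm [  0.78  -6.54 -15.65] turn [ 0.0285 -0.0007 -0.3016] F [1.  0.4 0.8] w 0.0562 t 7.92
```

Call:
{"op": "carry_out", "data": {
  "commands": [-0.2,0.4,-3,-2,0.01,0,-0.1,-0.2,0.78,-6.54,-5,0.02,0,-0.2,-0.2,0.78,-6.54,-7.95,0.0285,-0.0007,-0.3,-0.2,0.78,-6.54,-7.95,0.0285,-0.0007,-0.3016,-0.2,0.78,-6.54,-7.95,0.0285,-0.0007,-0.3016,-0.2,0.78,-6.54,-7.95,0.0285,-0.0007,-0.3016,-0.2,0.78,-6.54,-7.95,0.0285,-0.0007,-0.3016]
}}

```text
time_s: 8.5
ee_pos: [0.5111, -0.3006, 0.0835]
eef_rot: [3.138, 0.001, 1.224]
force: [-0.2, -0.5, 0.4]
grip_width: 0.0563
```

```bash
python3 - <<'E'
from h import *
i=viewer.camera_info('wrist');im,d=viewer.camera('wrist')
q=nets.silhouettes('wrist','spatula'); print([(x['confidence'],x['extent']) for x in q])
if q:
    X=world('w',i,d,q[0]['region']); b=X[(X[:,2]>.008)&(X[:,2]<.016)]; h=X[(X[:,2]>.018)&(X[:,2]<.027)]
    for P in (b,h): print(len(P),len(P)and(cv2.minAreaRect(P[:,:2].astype(np.float32)),P[:,2].mean()))
g=[.4985,-.297]; u=np.array([np.cos(-.35),np.sin(-.35)])
for s,z in[(-.05,.022),(.05,.022),(.125,.0125)]:
    p=proj(i,[*(g+s*u),z])[0]; cv2.circle(im,(int(p[0]),int(p[1])),4,(0,0,255),1)
cv2.imwrite('pics/w2.png',im)
go([.510,-.301,.023],tool(-.35,0))
E
```

```text
[(0.91, [303.4, 134.8, 328.6, 310.1])]
1547 (((0.533187210559845, -0.31225529313087463), (0.02186247706413269, 0.17176562547683716), 70.77241516113281), np.float64(0.012930662727498514))
2095 (((0.4990799129009247, -0.3002181351184845), (0.015996474772691727, 0.09911736845970154), 70.74195098876953), np.float64(0.021977800797241688))
shift cm [-0.09 -0.03 -7.91] turn [ 0.0018  0.0025 -0.0025] F [-0.2 -0.5  0. ] w 0.0564 t 8.6
```

View pics/w2.png

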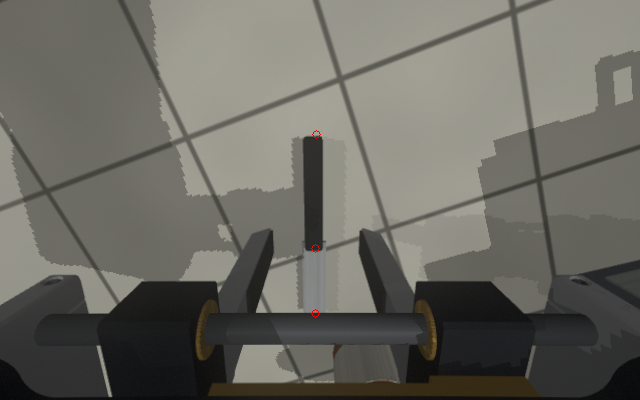

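```bash
python3 - <<'E'
from h import *
go([.5104,-.3035,.0225],tool(-.337,0))
E
```

```text
shift cm [-0.05 -0.28 -7.96] turn [0.0018 0.0025 0.0105] F [-0.2 -0.5  0. ] w 0.0564 t 8.6
```

Call:
{"op": "carry_out", "data": {
  "commands": [-0.2,-0.05,-0.28,-2.5,0.0018,0.0025,0.01,-0.2,-0.05,-0.28,-5,0.0018,0.0025,0.01,-0.2,-0.05,-0.28,-7,0.0018,0.0025,0.0105,-0.2,-0.05,-0.28,-7.7,0.0018,0.0025,0.0105,-0.2,-0.05,-0.28,-7.95,0.0018,0.0025,0.0105,-0.2,-0.05,-0.28,-7.95,0.0018,0.0025,0.0105,-0.2,-0.05,-0.28,-7.95,0.0018,0.0025,0.0105,1,-0.05,-0.28,-7.95,0.0018,0.0025,0.0105,1,-0.05,-0.28,-7.95,0.0018,0.0025,0.0105,1,-0.05,-0.28,-7.95,0.0018,0.0025,0.0105,1,-0.05,-0.28,-7.95,0.0018,0.0025,0.0105,1,-0.05,-0.28,-7.95,0.0018,0.0025,0.0105],
  "force": 50
}}

```text
time_s: 9.6
ee_pos: [0.5105, -0.3035, 0.0038]
eef_rot: [3.141, 0.0, 1.234]
force: [-0.4, -0.6, 1.2]
grip_width: 0.0264
```

Call:
{"op": "carry_out", "data": {
  "commands": [1,0,0,0,0,0,0,1,0,0,0,0,0,0,1,0,0,0,0,0,0,1,0,0,0,0,0,0,1,0,0,0,0,0,0]
}}

```text
time_s: 10.02
ee_pos: [0.5105, -0.3035, 0.0039]
eef_rot: [3.141, 0.0, 1.234]
force: [0.3, 0.6, 1.2]
grip_width: 0.0155
```

```bash
python3 - <<'E'
from h import *
p=C(-.144-.113-.04,-.045,.1549); print(p)
go(p,tool(psi,0),0)
E
```

```text
[3.72318735e-01 1.92917145e-04 1.54900000e-01]
shift cm [-13.82  30.37  15.1 ] turn [1.000e-04 3.000e-04 2.799e-01] F [0.3 0.6 1.2] w 0.0155 t 10.02
```

Call:
{"op": "carry_out", "data": {
  "commands": [1,0,0,2,0,0,0,1,0,0,5,0,0,0,1,-3,0,8,0,0,0,1,-6,1,11,0,0,0,1,-9,3,13,0,0,0.05,1,-12,6,15,0,0,0.1,1,-14,9,15.1,0,0,0.15,1,-14,12.5,15.1,0,0,0.2,1,-14,16,15.1,0,0,0.24,1,-14,19.5,15.1,0,0,0.28,1,-14,23,15.1,0,0,0.28,1,-14,26,15.1,0,0,0.28]
}}

```text
time_s: 11.02
ee_pos: [0.37, -0.0417, 0.155]
eef_rot: [3.141, 0.0, 1.514]
force: [0.6, 0.5, -1.5]
grip_width: 0.0155
```

```bash
python3 - <<'E'
from h import *
p=C(-.144-.113-.04,-.045,.1549)
go(p,tool(psi,0),0)
E
```

```text
shift cm [ 0.23  4.19 -0.01] turn [ 0.0001  0.0008 -0.0003] F [ 0.6  0.5 -1.5] w 0.0155 t 11.02
```

Call:
{"op": "carry_out", "data": {
  "commands": [1,0.1,1.5,0,0,0,0,1,0.2,3,0,0,0,0,1,0.23,4.19,0,0,0.0008,0,1,0.23,4.19,0,0,0.0008,0,1,0.23,4.19,0,0,0.0008,0,1,0.23,4.19,0,0,0.0008,0]
}}

```text
time_s: 11.52
ee_pos: [0.3723, -0.0003, 0.155]
eef_rot: [-3.142, 0.0, 1.514]
force: [0.0, 0.1, -1.6]
grip_width: 0.0159
```

```bash
python3 - <<'E'
from h import *
o=ctrl.get_obs()
print('tcp cab',toC(o['ee_pos']))
out=[]
for c in['scene','top','wrist']:
    i=viewer.camera_info(c);im,d=viewer.camera(c)
    P=[C(-.144,y,z) for y in(-.08,.08) for z in (.158,.166)]+[C(-.144-.04,-.045,.162)]
    for t in['spatula','cover','drawer_handle']:
        for q in nets.silhouettes(c,t)[:1]:
            X=toC(world(c,i,d,q['region']))
            if len(X): print(c,t,round(q['confidence'],2),[int(e) for e in q['extent']],np.percentile(X,[2,50,98],axis=0).round(4).tolist())
    for p in proj(i,P): cv2.circle(im,(int(p[0]),int(p[1])),2,(0,0,255),1)
    out.append(im)
cv2.imwrite('pics/c3.png',np.vstack([cv2.resize(out[0][130:290,230:430],(600,480)),]))
cv2.imwrite('pics/t3.png',np.hstack([cv2.resize(out[1][170:310,250:370],None,fx=3.3,fy=3.3),cv2.resize(out[2][200:400,120:520],None,fx=1,fy=2.31)[:462]]))
E
```

```text
tcp cab [-0.2970264  -0.04545403  0.15499926]
scene spatula 0.54 [278, 125, 297, 159] [[-0.3082, -0.0559, 0.1587], [-0.2486, -0.0461, 0.1655], [-0.1929, -0.0362, 0.176]]
scene cover 0.8 [292, 155, 351, 186] [[-0.1452, -0.0782, 0.1635], [-0.1136, -0.0036, 0.1711], [-0.0823, 0.0783, 0.1772]]
scene drawer_handle 0.96 [286, 153, 356, 194] [[-0.1745, -0.0969, 0.123], [-0.1156, -0.0041, 0.1706], [-0.0849, 0.0929, 0.1757]]
top spatula 0.71 [308, 235, 316, 268] [[-0.269, -0.0599, 0.0032], [-0.2295, -0.0462, 0.1649], [-0.1877, -0.0357, 0.175]]
top cover 0.89 [269, 177, 332, 218] [[-0.1415, -0.0754, 0.1672], [-0.0907, 0.0018, 0.1723], [-0.0387, 0.0773, 0.1772]]
top drawer_handle 0.59 [265, 174, 335, 235] [[-0.148, -0.0935, 0.0975], [-0.0865, 0.0004, 0.1714], [-0.0307, 0.0953, 0.177]]
wrist spatula 0.76 [298, 146, 332, 382] [[-0.358, -0.0561, 0.163], [-0.2983, -0.0469, 0.173], [-0.1923, -0.037, 0.1745]]
wrist drawer_handle 0.65 [290, 369, 478, 398] [[-0.1295, -0.0705, 0.0903], [-0.1281, 0.0835, 0.1041], [-0.1267, 0.0996, 0.1213]]
```

View pics/c3.png

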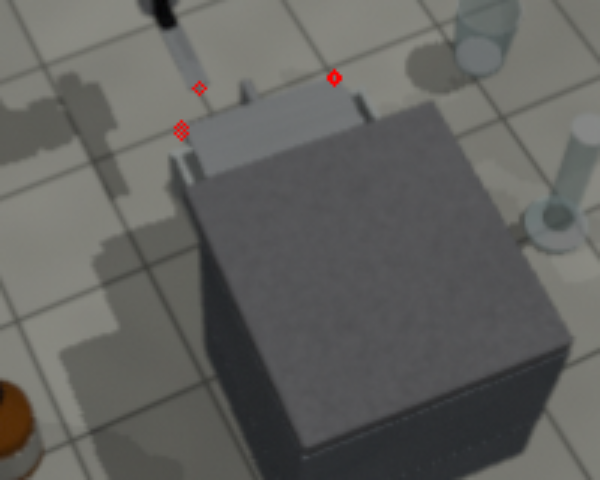

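View pics/t3.png

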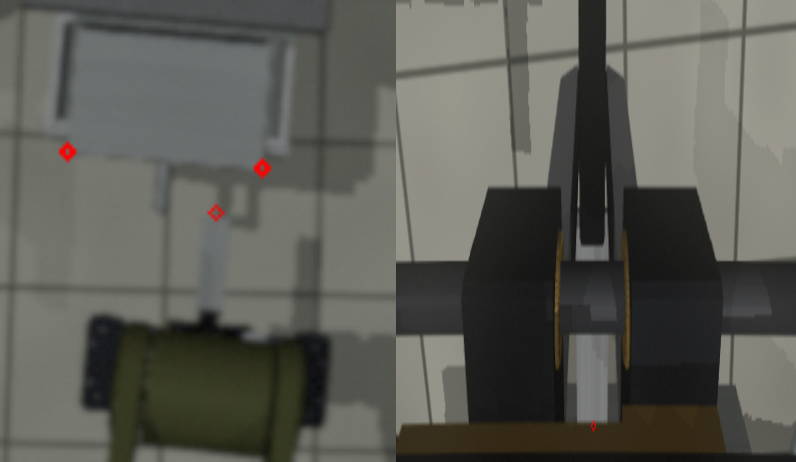

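Call:
{"op": "carry_out", "data": {
  "commands": [1,1,-0.06,0,0,0,0,1,2,-0.11,0,0,0,0,1,3,-0.17,0,0,0,0,1,3.7,-0.21,0,0,0,0,1,4.1,-0.23,0,0,0,0,1,4.5,-0.26,0,0,0,0,1,4.7,-0.27,0,0,0,0,1,4.7,-0.27,0,0,0,0]
}}

```text
time_s: 12.78
ee_pos: [0.4195, -0.0026, 0.1549]
eef_rot: [-3.141, 0.0, 1.514]
force: [0.4, 0.7, -0.7]
grip_width: 0.0155
```

Call:
{"op": "carry_out", "data": {
  "commands": [1,0.2,-0.01,0,0,0,0,1,0.4,-0.02,0,0,0,0,1,0.6,-0.03,0,0,0,0,1,0.8,-0.05,0,0,0,0,1,0.9,-0.05,0,0,0,0,1,0.9,-0.05,0,0,0,0]
}}

```text
time_s: 13.28
ee_pos: [0.4286, -0.0031, 0.1549]
eef_rot: [-3.141, 0.0, 1.514]
force: [-0.4, 1.0, -0.9]
grip_width: 0.0154
```

```bash
python3 - <<'E'
from h import *
o=ctrl.get_obs(); print(toC(o['ee_pos']))
for c in['wrist','top','scene']:
    i=viewer.camera_info(c);im,d=viewer.camera(c)
    for q in nets.silhouettes(c,'spatula')[:1]:
        v,u=np.nonzero(q['region']&(d>0));X=toC(world(c,i,d,q['region']));br=im[v,u].mean(1)
        k=X[:,2]>.14
        for a in np.arange(-.30,-.13,.01):
            m=k&(X[:,0]>=a)&(X[:,0]<a+.01)
            if m.any():print(c,round(a,3),m.sum(),br[m].mean().round(),X[m].mean(0).round(4))
    if c!='wrist':
        for q in nets.silhouettes(c,'cover')[:1]:
            X=toC(world(c,i,d,q['region']));print(c,'cover',np.percentile(X,[1,50,99],axis=0).round(4).tolist())
    if c=='top': cv2.imwrite('pics/t4.png',cv2.resize(im[170:270,250:370],None,fx=5,fy=5))
E
```

```text
[-0.24058071 -0.04504496  0.15493817]
wrist -0.3 522 43.0 [-0.2951 -0.0468  0.1731]
wrist -0.29 482 41.0 [-0.285  -0.0466  0.1732]
wrist -0.28 477 39.0 [-0.2751 -0.0466  0.1732]
wrist -0.27 481 38.0 [-0.2651 -0.0466  0.1772]
wrist -0.26 428 35.0 [-0.2551 -0.0467  0.1731]
wrist -0.25 425 30.0 [-0.245  -0.0464  0.1733]
wrist -0.24 407 28.0 [-0.235  -0.0465  0.1745]
wrist -0.23 370 25.0 [-0.225  -0.0465  0.1733]
wrist -0.22 374 25.0 [-0.215  -0.0465  0.1733]
wrist -0.21 302 43.0 [-0.2059 -0.0465  0.1715]
wrist -0.2 232 113.0 [-0.1943 -0.0463  0.1639]
wrist -0.17 188 117.0 [-0.1626 -0.0461  0.1639]
wrist -0.16 360 120.0 [-0.155  -0.0466  0.1638]
wrist -0.15 351 108.0 [-0.1448 -0.0463  0.1641]
wrist -0.14 40 84.0 [-0.1392 -0.0488  0.1628]
top -0.21 14 94.0 [-0.202  -0.0447  0.1654]
top -0.2 28 105.0 [-0.1946 -0.046   0.1649]
top -0.19 29 105.0 [-0.1852 -0.0464  0.1643]
top -0.18 31 106.0 [-0.1752 -0.0455  0.1645]
top -0.17 31 107.0 [-0.1647 -0.0454  0.1648]
top -0.16 29 108.0 [-0.1549 -0.046   0.1653]
top -0.15 19 102.0 [-0.1468 -0.0466  0.1645]
top cover [[-0.1426, -0.0779, 0.1667], [-0.0903, 0.0006, 0.1723], [-0.0374, 0.0788, 0.1778]]
scene -0.26 2 22.0 [-0.2534 -0.042   0.1746]
scene -0.25 11 13.0 [-0.2458 -0.0432  0.1727]
scene -0.24 14 18.0 [-0.2346 -0.0465  0.1719]
scene -0.23 21 18.0 [-0.225  -0.0474  0.1719]
scene -0.22 18 31.0 [-0.2146 -0.0455  0.1722]
scene -0.21 32 58.0 [-0.2055 -0.0462  0.1671]
scene -0.2 23 108.0 [-0.1948 -0.045   0.1637]
scene -0.19 21 109.0 [-0.1847 -0.0454  0.1641]
scene -0.18 22 108.0 [-0.1753 -0.0453  0.1638]
scene -0.17 21 110.0 [-0.1656 -0.0452  0.1639]
scene -0.16 16 112.0 [-0.1562 -0.0463  0.1647]
scene cover [[-0.1436, -0.0781, 0.1661], [-0.1125, -0.0025, 0.1714], [-0.0826, 0.0783, 0.1782]]
```

View pics/t4.png

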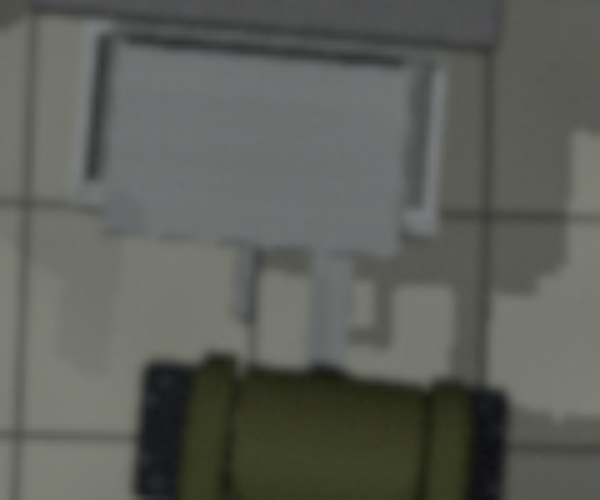

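Call:
{"op": "carry_out", "data": {
  "commands": [1,0,0,0.25,0,0,0,1,0.02,0,0.7,0,0,0,1,0.05,0,1.15,0,0,0,1,0.1,-0.01,1.6,0,0,0,1,0.23,-0.01,2.25,0,0,0,1,0.4,-0.02,2.9,0,0,0,1,0.62,-0.04,3.5,0,0,0,1,0.89,-0.05,4.1,0,0,0,1,0.89,-0.05,4.1,0,0,0]
}}

```text
time_s: 14.43
ee_pos: [0.4383, -0.0036, 0.1973]
eef_rot: [3.14, 0.0, 1.514]
force: [-0.1, -0.3, -1.4]
grip_width: 0.0157
```

```bash
cat > chk.py <<'E'
from h import *
o=ctrl.get_obs(); print(toC(o['ee_pos']),o['force'])
for c in['scene','top']:
    i=viewer.camera_info(c);im,d=viewer.camera(c)
    for q in nets.silhouettes(c,'cover')[:1]:
        X=toC(world(c,i,d,q['region']));X=X[np.abs(X[:,1])<.078]
        f=cv2.fitLine(X[:,[0,2]].astype(np.float32),cv2.DIST_HUBER,0,.01,.01).ravel()
        print(c,'cover',q['confidence'],'angle',np.arctan(-f[1]/f[0]),np.percentile(X,[1,50,99],axis=0).round(4).tolist())
    for q in nets.silhouettes(c,'spatula')[:1]:
        X=toC(world(c,i,d,q['region']));X=X[X[:,2]>.1];print(c,'spat',np.percentile(X,[2,50,98],axis=0).round(4).tolist() if len(X) else'')
    M=toC(world(c,i,d,np.ones(d.shape,bool)))
    k=(np.abs(M[:,1])<.1)&(np.abs(M[:,1])>.083)&(M[:,0]>-.16)&(M[:,0]<-.03)&(M[:,2]>.13)&(M[:,2]<.18)
    print(c,'drawer sides min x',np.percentile(M[k,0],[1,5]) if k.any() else '')
    if c=='scene': cv2.imwrite('pics/chk.png',cv2.resize(im[110:290,220:430],None,fx=3,fy=3))
E
python3 chk.py
```

```text
[-0.23086972 -0.04506366  0.19733134] [-0.14851087 -0.31772087 -1.40615055]
scene cover 0.75 angle 0.4612968 [[-0.134, -0.0762, 0.185], [-0.1033, -0.0011, 0.2031], [-0.0742, 0.0767, 0.219]]
scene spat [[-0.245, -0.0562, 0.2006], [-0.1899, -0.0463, 0.2075], [-0.1423, -0.0355, 0.2192]]
scene drawer sides min x [-0.13039298 -0.12626558]
top cover 0.67 angle 0.4694618 [[-0.13, -0.0759, 0.1701], [-0.0849, 0.0015, 0.1957], [-0.0363, 0.0763, 0.2199]]
top spat [[-0.1922, -0.056, 0.2021], [-0.162, -0.0456, 0.2057], [-0.1335, -0.0351, 0.2102]]
top drawer sides min x [-0.12948151 -0.12715509]
```

View pics/chk.png

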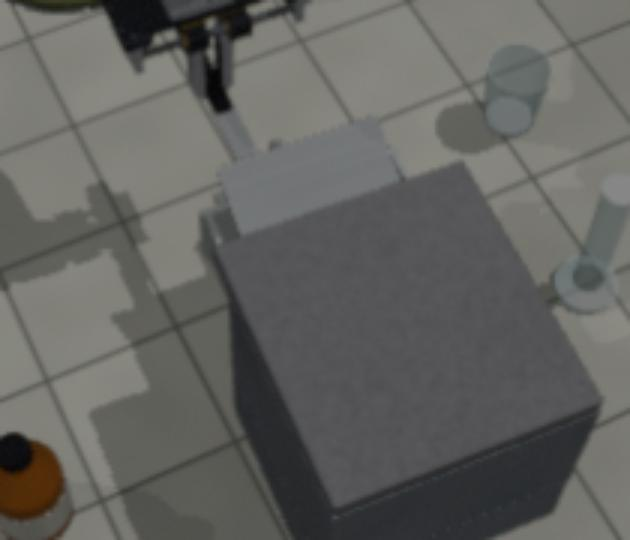

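Call:
{"op": "carry_out", "data": {
  "commands": [1,0.25,-0.01,0.55,0,0,0,1,0.6,-0.03,1.05,0,0,0,1,1,-0.06,1.57,0,0,0,1,1.42,-0.08,2.08,0,0,0,1,1.9,-0.11,2.55,0,0,0,1,2.4,-0.14,2.98,0,0,0,1,3.1,-0.18,3.5,0,0,0,1,3.9,-0.22,3.94,0,0,0,1,4.7,-0.27,4.3,0,0,0,1,5.1,-0.29,4.45,0,0,0,1,5.1,-0.29,4.45,0,0,0]
}}

```text
time_s: 15.65
ee_pos: [0.4892, -0.0065, 0.2406]
eef_rot: [3.141, 0.0, 1.514]
force: [-0.4, 0.3, -0.4]
grip_width: 0.0156
```

```bash
python3 chk.py
```

```text
[-0.17988475 -0.04505069  0.24058817] [-0.4032866   0.29552776 -0.44556031]
scene cover 0.96 angle 1.2688153 [[-0.142, -0.0761, 0.159], [-0.0628, -0.001, 0.2456], [-0.0371, 0.0763, 0.2682]]
scene spat [[-0.1846, -0.0566, 0.186], [-0.133, -0.0459, 0.251], [-0.085, -0.0166, 0.2624]]
scene drawer sides min x [-0.13134571 -0.12847807]
top cover 0.76 angle 1.24267 [[-0.0714, -0.0759, 0.1673], [-0.0554, 0.0009, 0.2296], [-0.034, 0.0758, 0.2694]]
top spat [[-0.2402, -0.0558, 0.2465], [-0.1074, -0.0454, 0.2506], [-0.0722, -0.0353, 0.2621]]
top drawer sides min x [-0.12892533 -0.12515584]
```

Call:
{"op": "carry_out", "data": {
  "commands": [1,-1.5,0.09,0,0,0,0,1,-4,0.2,0,0,0,0,1,-7,0.4,0,0,0,0,1,-10,0.5,0,0,0,0,1,-13,0.5,0,0,0,0,1,-14,-2,0,0,0,0,1,-14,-6,0,0,0,0,1,-14,-10,-1,0,0,-0.05,1,-14,-14,-2,0,0,-0.1,1,-12,-17,-4,0,0,-0.15,1,-10,-20,-6,0,0,-0.2,1,-7,-23,-8,0,0,-0.25]
}}

```text
time_s: 16.95
ee_pos: [0.4146, -0.2352, 0.1615]
eef_rot: [3.141, 0.0, 1.26]
force: [0.5, 0.7, -0.8]
grip_width: 0.0158
```

```bash
python3 - <<'E'
from h import *
go([.5,-.30,.0045],tool(-.337,0),0)
E
python3 chk.py
```

```text
shift cm [  8.54  -6.48 -15.7 ] turn [ 0.0005  0.0002 -0.0261] F [ 0.5  0.7 -0.8] w 0.0158 t 16.95
[-0.24137413 -0.27762095  0.16151439] [ 0.51649354  0.73048255 -0.75648704]
scene cover 0.83 angle 1.2589883 [[-0.0731, -0.0761, 0.219], [-0.0624, -0.0025, 0.2453], [-0.0373, 0.0754, 0.2687]]
scene spat [[-0.2623, -0.3106, 0.1656], [-0.1908, -0.2899, 0.1718], [-0.1344, -0.272, 0.1833]]
scene drawer sides min x [-0.13198383 -0.12973607]
top cover 0.83 angle 1.2477134 [[-0.0718, -0.076, 0.1488], [-0.0559, -0.0013, 0.2284], [-0.034, 0.0762, 0.2698]]
top spat [[-0.1923, -0.3101, 0.1648], [-0.1615, -0.2944, 0.1688], [-0.1349, -0.2799, 0.1734]]
top drawer sides min x [-0.12945135 -0.12767308]
```

Cover stays at about 1.25 rad. Now I lay the spatula down.

Call:
{"op": "carry_out", "data": {
  "commands": [1,2,-2,-2,0,0,-0.01,1,4,-4,-4,0,0,-0.026,1,6.5,-5.5,-7,0,0,-0.026,1,8.5,-6.5,-10,0,0,-0.026,1,8.5,-6.5,-12.5,0,0,-0.026,1,8.5,-6.5,-14.5,0,0,-0.026,1,8.5,-6.5,-15.3,0,0,-0.026,1,8.5,-6.5,-15.7,0,0,-0.026,1,8.5,-6.5,-15.75,0,0,-0.026,1,8.5,-6.5,-15.75,0,0,-0.026]
}}

```text
time_s: 18.08
ee_pos: [0.5003, -0.2979, 0.008]
eef_rot: [3.138, 0.001, 1.239]
force: [0.1, 0.2, -0.9]
grip_width: 0.0157
```

Call:
{"op": "carry_out", "data": {
  "commands": [-0.3,0,0,0,0,0,0,-0.3,0,0,0,0,0,0,-0.3,0,0,0,0,0,0,-0.3,0,0,0,0,0,0,-0.3,0,0,0,0,0,0,-0.3,0,0,0,0,0,0,-0.3,0,0,2,0,0,0,-0.3,0,0,5,0,0,0,-0.3,-3,0,9,0,0,0,-0.3,-6,0,13,0,0,0,-0.3,-10,0,16,0,0,0,-0.3,-13,0,17,0,0,0]
}}

```text
time_s: 19.08
ee_pos: [0.3817, -0.2979, 0.1739]
eef_rot: [3.135, 0.002, 1.24]
force: [0.8, -0.2, 0.0]
grip_width: 0.0609
```

```bash
python3 chk.py; python3 - <<'E'
from h import *
for c in['scene','top']:
    i=viewer.camera_info(c);im,d=viewer.camera(c)
    for t in['spatula','beaker','bottle','cylinder']:
        for q in nets.silhouettes(c,t)[:1]:
            print(c,t,round(q['confidence'],2),np.percentile(world(c,i,d,q['region']),[2,50,98],axis=0).round(3).tolist())
    if c=='scene': cv2.imwrite('pics/end.png',im[90:330,150:480])
print(ctrl.get_obs()['joint_vel'].round(3))
E
```

```text
[-0.27065019 -0.34208038  0.17389207] [ 0.77754326 -0.16876971  0.00971551]
scene cover 0.76 angle 1.2874414 [[-0.1426, -0.0762, 0.1597], [-0.0628, -0.0004, 0.2453], [-0.0526, 0.0758, 0.2681]]
scene spat 
scene drawer sides min x [-0.12960776 -0.12784737]
top cover 0.78 angle 1.2450699 [[-0.0717, -0.0762, 0.1016], [-0.0552, -0.0015, 0.2265], [-0.0318, 0.0756, 0.2701]]
top spat 
top drawer sides min x [-0.12939948 -0.12749172]
scene spatula 0.89 [[0.446, -0.338, 0.001], [0.533, -0.307, 0.015], [0.604, -0.275, 0.027]]
scene beaker 0.65 [[0.442, 0.303, 0.004], [0.476, 0.337, 0.058], [0.51, 0.371, 0.091]]
scene bottle 0.65 [[0.666, -0.341, 0.002], [0.702, -0.308, 0.098], [0.719, -0.273, 0.152]]
scene cylinder 0.63 [[0.674, 0.268, 0.007], [0.706, 0.287, 0.066], [0.727, 0.322, 0.183]]
top spatula 0.69 [[0.447, -0.337, 0.005], [0.538, -0.307, 0.017], [0.6, -0.274, 0.027]]
top beaker 0.74 [[0.444, 0.305, 0.0], [0.475, 0.349, 0.036], [0.507, 0.369, 0.094]]
top bottle 0.59 [[0.648, -0.334, 0.021], [0.674, -0.292, 0.105], [0.711, -0.268, 0.154]]
top cylinder 0.68 [[0.67, 0.271, 0.006], [0.691, 0.29, 0.063], [0.726, 0.326, 0.184]]
[-0.003 -0.004 -0.001 -0.001 -0.001 -0.001]
```

View pics/end.png

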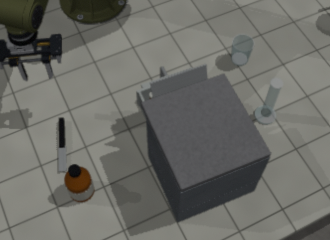

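```bash
python3 -c "
from station import ticket
print(ticket.hand_in())"
```

```text
the job is handed in; nothing more can be done
None
```

I pulled the drawer to its stop, opened the cover with the spatula, laid the spatula back on the bench, and handed the job in after about 19 s of robot time. The hand-in gave no verdict.

- **Drawer:** it travelled about 130 mm and met the stop with about 30 N of pull. In the last images its sides still reach about 0.13 m out.
- **Cover:** the blade went about 15 mm into the slot, beside the handle, and lifted the cover by following its swing. After the spatula withdrew, the cover stayed at about 1.25 rad (1.29 from the scene camera, 1.25 from the top camera); 1.05 was needed.
- **Spatula:** it lies flat on the bench, released, within about 10 mm of where it started. It may have dropped a few mm when I let go: the gripper stopped at 8 mm instead of the 4 mm I asked for.
- **Glassware:** the beaker, bottle and cylinder measure within about 3 mm of where they were at the start, apart from some scatter on the cylinder's see-through edges.
- **Robot:** the gripper is clear of everything.

None of these last checks failed. I did not measure the contact force between spatula and cover directly, because it was within the wrist sensor's noise of about 1 N.

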